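# Swing a vial rack past the reader post into its reading bay

## Robot

A 6-joint arm with a two-finger parallel gripper is mounted at the origin on a cart in front of the work surface, level with it; the furniture and walls round the work are solid. World frame = base frame: x ahead of the robot, y to its left, z up, the work surface at z = 0. Lengths are in m, angles in rad, forces in N, time in s.
With the tool pointing down it reaches from about 0.35 to 0.8 m from the base axis. Payload 7.3 kg.
Tool frame: the origin (TCP) lies on the centre line of the jaws, within the pads' length; the fingertips stand tcp_to_tips ahead of it and the grasp point (between the pads) lies 2 mm behind it (tcp_to_tips is the distance from the TCP to the fingertips, in m); y points along the fingers, x is the direction in which the jaws open and shut, and the axes are right-handed (so a half turn about y gives the same grasp; the last joint's range is limited). The gripper opens to 85 mm and grips with 20 to 120 N. Pads are 22 mm wide; open, the fingers measure 114 mm over their backs; the gripper's body (76 mm by 85 mm) begins 54 mm behind the grasp point. The pads swing forward as they close: fully open they stand 13 mm farther back than shut.
Start: joints at [-1.414, 0.342, 1.524, -0, 1.275, -0.146], TCP at [0.157, -0.501, 0.22] pointing down, gripper open.
Joint ranges: [-2.53, 2.53], [-0.77, 2.02], [0.04, 2.7], [-1, 4.14], [0.28, 2.66], [-3.11, 3.11]. Speed limits (rad/s): [2.57, 2.57, 3.14, 3.14, 3.14, 3.14].

## Interface

Orientations are given as a unit quaternion [w, x, y, z].
In Python, from station import read_state, snapshot, job_done, tcp_to_tips gives the robot as it stands.
- The arm moves only by the tool arm_command, never from a script. Its argument "targets" is a list of rows, each a list of 3 entries, a list of its own where there are three numbers: the shift along the tool's x, y, z in mm, then the turn about the tool's y in rad, then the finger opening in mm, from 0 to 85.4. A call has 1 to 20 rows; each row shifts and turns the commanded pose from where the row before left it, along the tool's axes as they then stand; what a row does not reach is not made up. A row lasts 1/8 s, in which the tool goes at most 62.5 mm and 10.7 degrees, less where a joint would pass 70% of its speed; a pose out of reach is approached as far as the arm can. A call is refused whole if a number of a shift passes 62.5 or a number of a turn 0.188, either way. A call with a gripper value outside its range is refused whole. The fingers move at their own pace and stop on an object; "squeeze" is the grip in N (left out, the last holds). Time passes only in rows, so rows that do not move let the fingers close. It gives the time, the measured TCP pose, the force and the opening at its end, in the units of the state.
- read_state(): the state, without advancing time (a new reading comes with each control period).
- snapshot(name): name is "scene" or "top" or "wrist"; returns a dict with "color" (384x512x3 uint8, red, green, blue), "z_map" (384x512 float32, m along the optical axis (not along the pixel's ray), 0 where there is no reading), "fx", "fy", "cx", "cy" (pixels), "R" (3x3) and "t" (3): a world point X has camera coordinates R X + t. Camera axes: x right, y down, z forward; pixel columns grow to the right and rows downward; lengths in m; the calibration is good to about 2 mm. A picture is of the moment at which its call begins.
- job_done(): hands the job in, once; it reports no verdict.
The state is a dict: "clock": time; "qpos": joint angles; "dq": joint speeds; "tau": joint torques, N m; "position": TCP position; "orientation": TCP orientation; "force": force on the tool from outside, world axes, zero at the start; "moment": the same for the moment, N m; "gripper_width": finger opening in m.
Only numpy, scipy, OpenCV 4.12 (cv2) and the standard library are available. Lean on these libraries where they do the work, as an engineer would, in place of code of your own. Each camera call takes 0.05 s, during which the arm holds its last target.

## Task

Load the long blue vial rack into the reading dock by pushing it along the bench with the fingertips: push its left end forward so the rack is angled, slide that end in behind the white reader post, then push the right end in until the orange spring catch has snapped shut in front of it and the rack lies flat along the back rail. Push gently, never grip, lift or tip the rack, and leave the bottle and the two vials standing nearby where they are.

Things in the scene. Friction and masses are not known exactly. Their poses are not given: they have to be found in the camera images.
- vial_rack: Loose blue rack full of small capped vials: body 44 mm (x) by 240 mm (y, its long axis) by 26 mm high, caps to 39 mm; about 0.32 kg, slides flat on the bench. Origin: centre of its underside. +y is its left end seen from the robot, its -x face the near long face.
- rack_left_end (a point): Middle of the rack's +y end face, 120 mm from its centre, 13 mm up.
- rack_right_end (a point): Middle of the rack's -y end face, 120 mm from its centre, 13 mm up.
- dock: Reading dock, fixed. Origin: middle of the front face of its back rail at bench level; x into the rail, y along it to the left. Rail 34 mm high, housing 46 mm high behind it. The bay has no floor and opens to -x; its left cheek's inner face is at y = +122.5 mm, from x = 0 to -84, 26 high. A seated rack has its origin at x = -22, y = -2.5 to +2.5 mm and the dock's yaw.
- reader_post (a point): Axis of the white upright reader post, at bench level; fixed part of the dock at dock x = -70, y = +85 mm; 28 mm in diameter, 64 mm high, tied to the left cheek by a foot 8 mm high on its left side only. It stands in front of the left end of the bay, 56 mm clear of the back rail, so that the rack cannot go straight in.
- catch (a joint): Orange spring catch of slippery plastic at the right end of the bay (6 to 30 mm above the bench): 0 = shut, grows (rad, to 0.3) as its nose is pushed outward to the right; a spring shuts it (1 to 2.5 N at the nose; pushing the rack past it takes up to 15 N). It pivots at the back, at dock x = -8, y = -130 mm; the inner face of its arm is at y = -122.5 mm when shut.
- catch_nose (a point): Innermost point of the catch's nose. Shut: dock x = -52, y = -113.5 mm, 16 mm up; its holding face, at x = -46.5, keeps the rack's near right corner in. In front of it a slope runs out to x = -86, y = -131 mm, by which the rack's right end pushes it aside. Right of the catch stands a fixed guard, dock y = -150 to -166, x = 0 to -62, 28 high.
- amber_bottle_b: Loose brown bottle with a blue cap, 60 mm in diameter, 121 mm high; origin at the centre of its underside. Bystander.
- vial_b: Loose clear vial with a blue cap, 27 mm in diameter, 55 mm high; origin at the centre of its underside. Bystander.
- white_vial_b: Loose clear vial with a white cap, 25 mm in diameter, 61 mm high; origin at the centre of its underside. Bystander.

How it is judged:
On the way:
1. the rack's left end is tucked in behind the reader post (y of rack_left_end in the frame of dock above 0.09 m and x of rack_left_end in the frame of dock above -0.055 m and height (world z) of vial_rack below 0.006 m), for 0.1 s.
At the end, for the whole second after the job is handed in: The rack stands flat on the bench in the bay, each end within 4.5 mm of lying on the back rail, the spring catch is shut (below 0.03 rad) in front of its right end, and it is at rest (x of rack_left_end in the frame of dock between -0.0265 and -0.015 m and x of rack_right_end in the frame of dock between -0.0265 and -0.015 m and y of rack_left_end in the frame of dock below 0.126 m and y of rack_right_end in the frame of dock above -0.126 m and value of joint catch below 0.03 rad and height (world z) of vial_rack below 0.004 m and angle between vial_rack's own z axis and vertical below 0.05 rad and linear speed of vial_rack below 0.01 m/s); the robot touches nothing.
It fails at once if the rack was lifted off the bench or tipped (height (world z) of vial_rack above 0.008 m or angle between vial_rack's own z axis and vertical above 0.12 rad).
It fails at once if the bottle or a vial standing nearby was moved (distance of any of amber_bottle_b, vial_b, white_vial_b from where it was at the start of the episode above 0.02 m).
It fails at once if the rack was gripped or rammed (over 60 N from the fingers) (contact force between the fingers and vial_rack above 60 N).
It also fails if it takes over 61 s, if anything falls off the work surface, if the arm or the gripper's body presses on something with over 40 N, if the wrist force passes 120 N, or if a joint passes its speed limit or range.

## Working session

There is one attempt and no reset: what is moved stays moved. The work goes in short steps, Python scripts to look and compute and a tool call to move; the robot and the scene stay as the last step left them, time stands still between calls to the robot, and variables do not carry over. Pictures are saved under pics/ and viewed, and the job is handed in when it is done.

Besides the shell and the picture viewer there is one more tool, called as name([rows], argument=value, ...), one row to a line, values as JSON. arm_command: Moves the arm, as the interface text tells. Its arguments: {"type":"object","properties":{"targets":{"type":"array"},"squeeze":{"type":"number"}},"required":["targets"]}

```bash
ls; mkdir -p pics; python3 - <<'E'
from station import *
import cv2,numpy as np,pickle
print(read_state(),tcp_to_tips)
for n in ["scene","top","wrist"]:
    s=snapshot(n); pickle.dump(s,open(f"{n}0.pkl","wb"))
    cv2.imwrite(f"pics/{n}0.png",s["color"][:,:,::-1])
    print(n,s["fx"],s["cx"],s["cy"],-s["R"].T@s["t"],s["R"])
E
```

```text
pics
{'clock': 0.0, 'qpos': array([-1.41397416e+00,  3.42705809e-01,  1.52499897e+00, -1.47483374e-05,
        1.27543015e+00, -1.46011568e-01]), 'dq': array([ 0.00044011, -0.00152425,  0.00077459, -0.00111512, -0.0003853 ,
       -0.00037839]), 'tau': array([-1.08137967e-03, -4.33672965e+01, -2.46017540e+01, -1.21145895e-04,
        7.80590577e-03, -3.58947602e-05]), 'position': array([ 0.1565135 , -0.5006874 ,  0.21944106]), 'orientation': array([ 0.57007931, -0.56931944,  0.41924951, -0.4184672 ]), 'force': array([0.18334872, 0.11227815, 0.92600852]), 'moment': array([0.00136518, 0.03146263, 0.01420774]), 'gripper_width': 0.08492035006727765} 0.017
scene 465.67126730219417 254.77043633959707 189.01144523567254 [-0.53793137  0.11597861  1.01857681] [[-0.13187566 -0.99114947  0.01521627]
 [-0.67066147  0.07790901 -0.73766074]
 [ 0.72994657 -0.10748446 -0.67500007]]
top 493.53229645602875 256.47135749248116 195.29040251543975 [ 0.43954769 -0.0411717   1.49222289] [[ 0.01150571 -0.99988952  0.00941108]
 [-0.9986755  -0.01196274 -0.05004136]
 [ 0.05014842 -0.00882285 -0.99870281]]
wrist 339.3392872737736 256.7421108405302 193.64733947013266 [ 0.22307108 -0.47927719  0.37308194] [[ 0.29786284 -0.95460757 -0.00145498]
 [-0.91522889 -0.28600824  0.28382278]
 [-0.27135551 -0.08320862 -0.95887565]]
```

View pics/scene0.png

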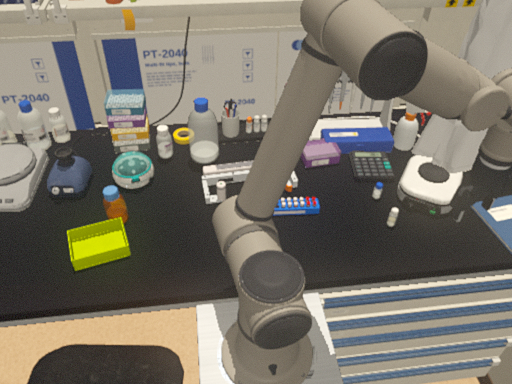

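View pics/top0.png

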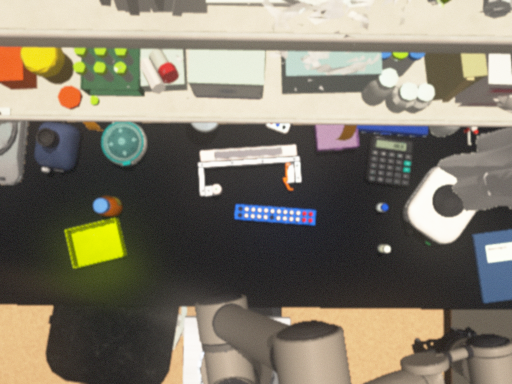

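```bash
cat > h.py <<'E'
import numpy as np,cv2
from station import *
def ray(s,u,v,z):
    R,t=s["R"],s["t"]; c=-R.T@t
    d=R.T@np.stack([(np.asarray(u,float)-s["cx"])/s["fx"],(np.asarray(v,float)-s["cy"])/s["fy"],np.ones(np.shape(u))])
    k=(z-c[2])/d[2]
    return (c[:,None]+d.reshape(3,-1)*k.reshape(1,-1)).T
def pix(s,P):
    p=np.atleast_2d(P)@s["R"].T+s["t"]; return np.stack([s["fx"]*p[:,0]/p[:,2]+s["cx"],s["fy"]*p[:,1]/p[:,2]+s["cy"]],1)
def cloud(s):
    v,u=np.mgrid[:384,:512]; z=s["z_map"]
    P=np.stack([(u-s["cx"])/s["fx"]*z,(v-s["cy"])/s["fy"]*z,z],-1)-s["t"]
    W=P@s["R"]; W[z==0]=np.nan; return W
E
python3 - <<'E'
from h import *
import pickle
s=pickle.load(open("top0.pkl","rb"))
c=s["color"][130:260,180:400]
cv2.imwrite("pics/topz.png",cv2.resize(c[:,:160],None,fx=5,fy=4.5,interpolation=cv2.INTER_CUBIC)[:,:,::-1])
W=cloud(s)
for r,cc in [(190,217),(190,210),(155,250),(150,250),(178,288),(215,275),(208,382),(248,384),(205,105),(205,98),(240,180),(60,250),(118,250)]: print(r,cc,W[r,cc].round(4))
hsv=cv2.cvtColor(s["color"],cv2.COLOR_RGB2HSV)
m=((hsv[...,0]>100)&(hsv[...,0]<130)&(hsv[...,1]>120)&(hsv[...,2]>60)).astype(np.uint8)
n,l,st,ce=cv2.connectedComponentsWithStats(m)
for i in range(1,n):
    if st[i,4]>15: print(st[i],ce[i].round(1))
E
```

```text
190 217 [0.5251 0.0606 0.0664]
190 210 [0.5282 0.0856 0.0097]
155 250 [ 0.6307 -0.0335  0.0468]
150 250 [ 0.645  -0.0334  0.0503]
178 288 [ 0.5678 -0.1491  0.004 ]
215 275 [ 0.4552 -0.1098  0.0275]
208 382 [ 0.479  -0.4214  0.0524]
248 384 [ 0.363  -0.4252  0.0595]
205 105 [0.4765 0.3666 0.1196]
205 98 [0.4762 0.3858 0.1201]
240 180 [0.3773 0.1734 0.0061]
60 250 [ 0.7104 -0.0348  0.668 ]
118 250 [ 0.6206 -0.0358  0.6227]
[383  53   7   6  33] [385.6  55. ]
[410  53  14   6  60] [415.7  55.2]
[358 126  71  10 500] [396.5 129.5]
[ 94 199   7  13  44] [ 96.1 205.9]
[102 199   6  13  31] [104.9 205. ]
[234 203  83  23 909] [274.1 214.2]
[381 203   8   8  49] [384.9 206.8]
```

View pics/topz.png

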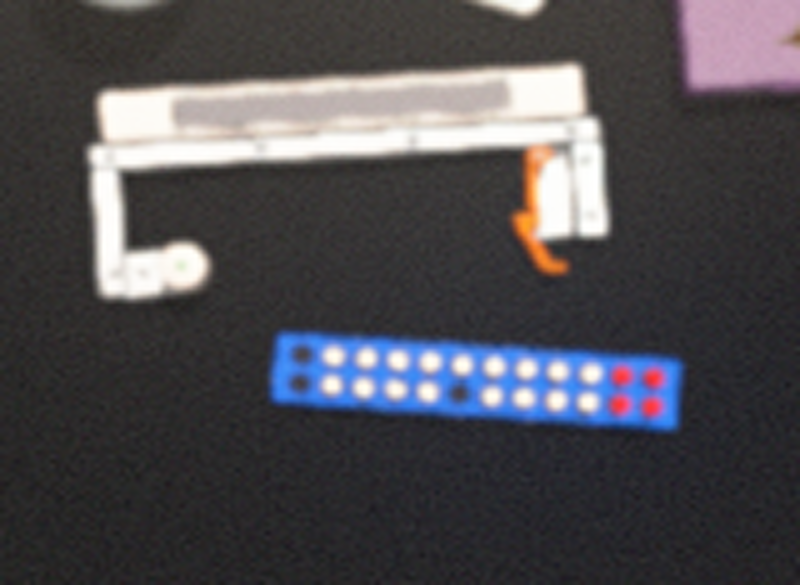

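View pics/wrist0.png

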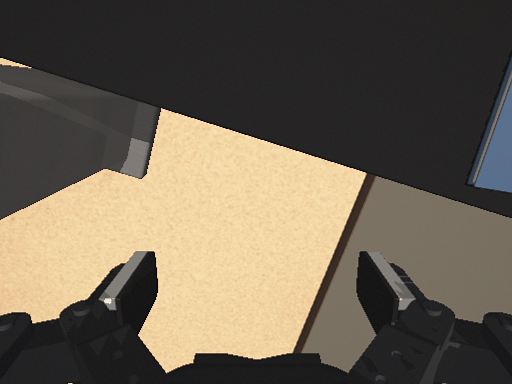

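```bash
cat >> h.py <<'E'
from scipy.spatial.transform import Rotation as Ro
def Rt(st=None):
    st=st or read_state(); q=st["orientation"]; return Ro.from_quat([q[1],q[2],q[3],q[0]]).as_matrix()
def fitline(P):
    vx,vy,x,y=cv2.fitLine(P.astype(np.float32).reshape(-1,1,2),cv2.DIST_HUBER,0,.01,.01).ravel(); return np.array([x,y]),np.array([vx,vy])
E
python3 - <<'E'
from h import *
import pickle
print(Rt().round(3))
s=pickle.load(open("top0.pkl","rb"))
hsv=cv2.cvtColor(s["color"],cv2.COLOR_RGB2HSV); g=hsv[...,2]
m=((hsv[...,0]>100)&(hsv[...,0]<130)&(hsv[...,1]>120)&(hsv[...,2]>60)).astype(np.uint8)
m[:195]=0;m[230:]=0;m[:,:225]=0;m[:,330:]=0
hull=cv2.convexHull(cv2.findNonZero(m)).reshape(-1,2)
P=ray(s,hull[:,0],hull[:,1],0.026)[:,:2]
r=cv2.minAreaRect((P*1000).astype(np.float32)); print(r)
# rail front edge : last bright row in columns 215..280 top->down
pts=[]
for u in range(212,280):
    col=g[150:175,u].astype(float)
    k=np.where(col>110)[0].max()
    f=(col[k]-110)/(col[k]-col[k+1]+1e-6)
    pts.append((u,150+k+f))
pts=np.array(pts); o,d=fitline(pts); print("px line",o,d)
for z in (0,0.034):
  Q=ray(s,pts[:,0],pts[:,1],z)[:,:2]; o,d=fitline(Q); d*=np.sign(d[1]); print(z,o,d,"yaw",np.degrees(np.arctan2(-d[0],d[1])))
for n,(u,v,z) in dict(post=(216.8,188.9,.064),railL=(198,163.5,.034),railR=(299.6,157,.034)).items(): print(n,ray(s,u,v,z))
E
```

```text
[[ 0.298 -0.     0.955]
 [-0.954  0.001  0.298]
 [-0.001 -1.     0.   ]]
((457.5074157714844, -109.76232147216797), (245.96607971191406, 52.738685607910156), 86.43891143798828)
px line [245.5     165.00856] [ 0.99804837 -0.06244557]
0 [ 0.6061312  -0.02001493] [-0.07525661  0.9971642 ] yaw 4.315966
0.034 [ 0.60233563 -0.02049698] [-0.07525661  0.9971642 ] yaw 4.315966
post [[0.52842411 0.06136184 0.064     ]]
railL [[0.60505675 0.12038067 0.034     ]]
railR [[ 0.62825959 -0.18093951  0.034     ]]
```

arm_command([
  [[0, 0, 0], 0.151, 0],
  [[0, 0, 0], 0.151, 0],
  [[-45, -6, 29], 0, 0],
  [[-45, -6, 29], 0, 0],
  [[-45, -6, 29], 0, 0],
  [[-45, -6, 29], 0, 0],
  [[-45, -6, 29], 0, 0],
  [[-45, -6, 29], 0, 0],
  [[-45, -6, 29], 0, 0],
  [[-45, -6, 29], 0, 0],
  [[-45, -6, 29], 0, 0],
  [[-45, -6, 29], 0, 0],
  [[0, 0, 0], 0, 0],
  [[0, 0, 0], 0, 0],
])

```text
clock: 1.9
position: [0.4459, -0.0509, 0.2797]
orientation: [-0.5, 0.501, -0.5, 0.499]
force: [0.5, 0.7, -0.2]
gripper_width: -0.0002
```

```bash
python3 - <<'E'
from h import *
import pickle
st=read_state();print(st["clock"],st["position"],Rt(st).round(3),st["gripper_width"])
s=snapshot("wrist");pickle.dump(s,open("wrist1.pkl","wb"))
cv2.imwrite("pics/wrist1.png",cv2.resize(s["color"],(800,600),interpolation=cv2.INTER_CUBIC)[:,:,::-1])
E
```

```text
1.9 [ 0.44585808 -0.05086995  0.27970163] [[ 0.002 -0.001  1.   ]
 [-1.    -0.     0.002]
 [ 0.    -1.    -0.001]] -0.00023918085771409996
```

View pics/wrist1.png

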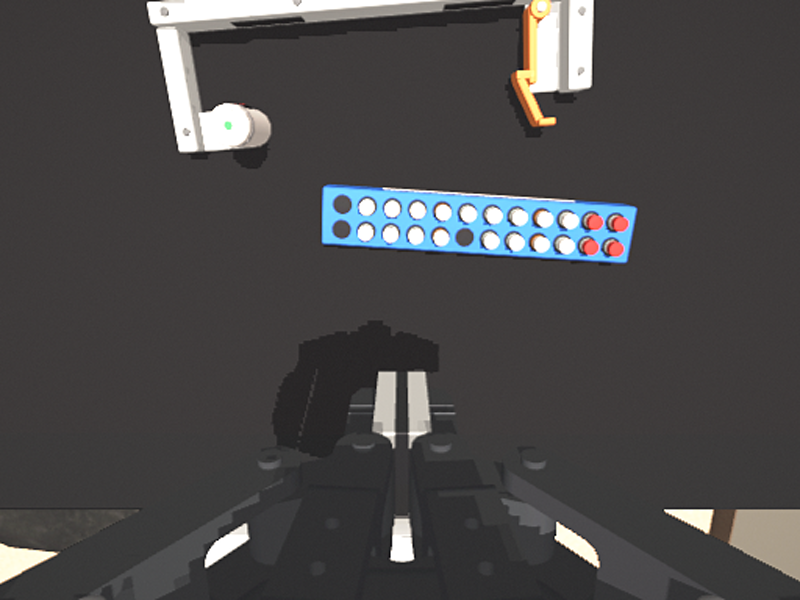

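```bash
python3 - <<'E'
from h import *
import pickle
s=pickle.load(open("wrist1.pkl","rb"))
c=s["color"][0:110,85:395]
z=cv2.resize(c,None,fx=2.58,fy=4,interpolation=cv2.INTER_CUBIC)
cv2.imwrite("pics/w1z.png",z[:,:,::-1])
W=cloud(s)
for r in range(0,30,2): print(r,W[r,230].round(4), s["color"][r,230], W[r,180].round(4))
f=640/1000
def pr(n,u,v,zz): print(n,ray(s,u*.64,v*.64,zz).round(4))
for n,u,v,zz in [("FL",323,186,.026),("FR",637,207,.026),("NR",629,262,.026),("NL",323,243,.026),("post",228,126,.064)]: pr(n,u,v,zz)
E
```

```text
0 [ 0.6089 -0.0225  0.0344] [255 255 255] [0.6091 0.03   0.0336]
2 [ 0.6075 -0.0224  0.0327] [255 255 255] [0.6071 0.0301 0.0341]
4 [ 0.6058 -0.0223  0.0316] [230 224 214] [0.6051 0.03   0.0347]
6 [ 0.6052 -0.0218  0.0259] [154 148 142] [0.6034 0.0304 0.0337]
8 [ 0.6053 -0.0211  0.0165] [154 150 143] [0.6019 0.0309 0.0317]
10 [ 0.6052 -0.0204  0.0075] [161 155 148] [0.6011 0.0321 0.0266]
12 [ 0.6046 -0.0199  0.0007] [49 47 47] [0.6008 0.0338 0.0184]
14 [ 0.6029 -0.0197 -0.0014] [38 37 39] [0.6007 0.0358 0.0093]
16 [ 6.005e-01 -1.980e-02  4.000e-04] [39 38 39] [6.004e-01 3.770e-02 6.000e-04]
18 [ 5.984e-01 -1.980e-02  5.000e-04] [38 37 38] [ 0.5985  0.0381 -0.0007]
20 [ 0.5962 -0.0198  0.001 ] [61 57 58] [ 5.963e-01  3.820e-02 -2.000e-04]
22 [ 0.5944 -0.0196 -0.001 ] [64 61 60] [0.5938 0.0378 0.0023]
24 [ 0.5923 -0.0195 -0.0008] [62 59 59] [5.92e-01 3.83e-02 3.00e-04]
26 [ 5.901e-01 -1.950e-02 -3.000e-04] [62 59 59] [ 0.5901  0.0386 -0.0006]
28 [ 5.879e-01 -1.950e-02  4.000e-04] [62 59 58] [ 0.5883  0.0392 -0.0028]
FL [[0.4861 0.008  0.026 ]]
FR [[ 0.4708 -0.2301  0.026 ]]
NR [[ 0.4281 -0.2293  0.026 ]]
NL [[0.4428 0.0098 0.026 ]]
post [[0.5276 0.0638 0.064 ]]
```

View pics/w1z.png

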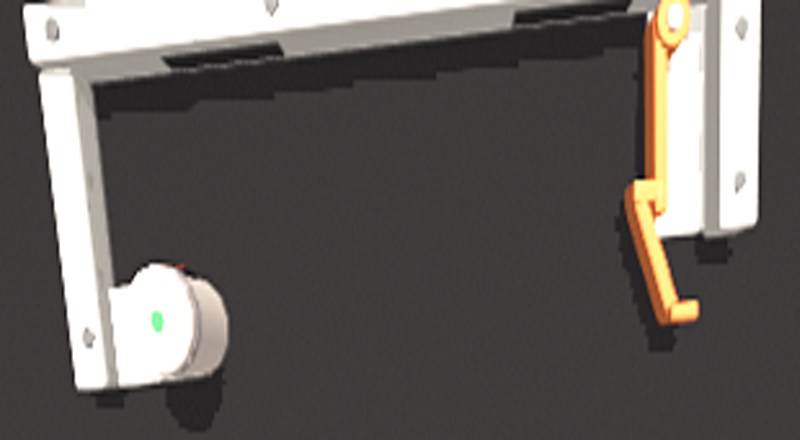

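```bash
python3 - <<'E'
from h import *
import pickle
s=pickle.load(open("wrist1.pkl","rb"));W=cloud(s)
sel=lambda a,b,c,d:W[a:b,c:d].reshape(-1,3)
P=sel(0,24,130,320); P=P[(P[:,2]>.008)&(P[:,2]<.027)&(P[:,0]>.58)]
o,d=fitline(P[:,:2]); d*=np.sign(d[1]); r=(P[:,:2]-o)@np.array([-d[1],d[0]]); print("rail",len(P),o,d,np.degrees(np.arctan2(-d[0],d[1])),r.std())
P2=sel(25,85,100,135); P2=P2[(P2[:,2]>.012)&(P2[:,2]<.022)]
ex=np.array([d[1],-d[0]])
l=(P2[:,:2]-o)@np.stack([ex,d],1); print("cheek pts",len(P2)); print(np.c_[l[::6]*1000,P2[::6,2]*1000].round(1)[:25])
# post top
P3=sel(60,110,110,185); P3=P3[(P3[:,2]>.060)]; print("post top",len(P3),P3.mean(0),(P3.max(0)+P3.min(0))/2,P3.min(0),P3.max(0))
hsv=cv2.cvtColor(s["color"],cv2.COLOR_RGB2HSV)
m=((hsv[...,0]>100)&(hsv[...,0]<120)&(hsv[...,1]>120)&(hsv[...,2]>60))
T=W[100:180,190:420][m[100:180,190:420]];T=T[(T[:,2]>.022)&(T[:,2]<.03)]
print("rack",cv2.minAreaRect((T[:,:2]*1000).astype(np.float32)))
E
```

```text
rail 824 [ 0.6071767  -0.04597393] [-0.07555094  0.99714196] 4.332878 0.0002571470291225854
cheek pts 177
[[ -8.1 153.3  19.9]
 [-10.1 153.7  19.8]
 [-12.1 154.2  19.7]
 [-12.1 153.4  13. ]
 [-14.2 153.8  13.2]
 [-18.3 154.1  20. ]
 [-20.3 153.5  19.7]
 [-22.  154.6  17.7]
 [-24.5 153.2  19.7]
 [-25.7 153.5  13.6]
 [-27.9 153.6  14.4]
 [-29.9 153.3  13.4]
 [-32.1 153.6  13.6]
 [-34.4 153.4  15.3]
 [-36.2 153.6  12.8]
 [-38.7 153.8  16.4]
 [-41.  153.8  17.4]
 [-44.5 153.3  20.4]
 [-46.6 153.7  20.3]
 [-47.1 153.2  13. ]
 [-49.6 153.1  17.6]
 [-51.7 153.6  17.3]
 [-53.7 153.7  14.8]
 [-55.8 153.5  13.3]
 [-58.1 153.6  14.3]]
post top 583 [0.52870287 0.06354867 0.06341324] [0.52871764 0.06390613 0.0629659 ] [0.51539342 0.05025838 0.0600717 ] [0.54204185 0.07755388 0.06586011]
rack ((457.0905456542969, -108.96736907958984), (239.61651611328125, 44.191097259521484), 86.38783264160156)
```

```bash
cat > plan.py <<'E'
import numpy as np
from scipy.sparse import coo_matrix
from scipy.sparse.csgraph import dijkstra
def seg(a,b,n=20): return np.linspace(a,b,n)
t=np.linspace(0,2*np.pi,60)
obs=np.vstack([np.c_[-70+14*np.cos(t),85+14*np.sin(t)],seg((-56,85),(-56,122.5)),seg((0,122.5),(-84,122.5),30),seg((0,-166),(0,122.5),100),
 seg((-46.5,-122.5),(-46.5,-113.5),5),seg((-46.5,-113.5),(-55,-113.5),5),seg((-55,-113.5),(-86,-131)),seg((-62,-150),(-62,-166),8)])
def clear(x,y,p): # p tilt: left forward (rad). returns min signed distance
    a=np.array([np.sin(p),np.cos(p)]); n=np.array([np.cos(p),-np.sin(p)])
    d=obs-np.array([x,y]); l=np.abs(d@a)-120; w=np.abs(d@n)-22
    return (np.where((l>0)&(w>0),np.hypot(np.maximum(l,0),np.maximum(w,0)),np.maximum(l,w))).min()
if __name__=="__main__":
    X=np.arange(-160,-20,2);Y=np.arange(-110,6,2);F=np.arange(0,34,1)
    C=np.array([[[clear(x,y,np.radians(f)) for f in F] for y in Y] for x in X])
    np.save("C.npy",C)
    sh=C.shape; idx=np.arange(C.size).reshape(sh)
    cost=1+40/np.maximum(C,.3)**1.0
    rows=[];cols=[];ws=[]
    for dx in (-1,0,1):
     for dy in (-1,0,1):
      for df in (-1,0,1):
        if (dx,dy,df)==(0,0,0): continue
        sl=lambda k,n:(slice(max(0,-k),n-max(0,k)),slice(max(0,k),n-max(0,-k)))
        (a,A),(b,B),(c,D)=sl(dx,sh[0]),sl(dy,sh[1]),sl(df,sh[2])
        i=idx[a,b,c].ravel();j=idx[A,B,D].ravel()
        ok=(C.ravel()[i]>.3)&(C.ravel()[j]>.3)
        w=np.sqrt((2*dx)**2+(2*dy)**2+(1.5*df)**2)*cost.ravel()[j]
        rows.append(i[ok]);cols.append(j[ok]);ws.append(w[ok])
    G=coo_matrix((np.concatenate(ws),(np.concatenate(rows),np.concatenate(cols))),shape=(C.size,)*2).tocsr()
    s=idx[np.argmin(abs(X+154)),np.argmin(abs(Y+82)),8]
    D,pr=dijkstra(G,indices=s,return_predecessors=True)
    D=D.reshape(sh)
    # goals: left end y>=108 ; smallest tilt reachable
    best=None
    for k in np.argwhere(np.isfinite(D)):
        x,y,f=X[k[0]],Y[k[1]],np.radians(F[k[2]])
        ly=y+120*np.cos(f);lx=x+120*np.sin(f)
        if ly>112 and lx>-40:
            v=D[tuple(k)]
            if best is None or v<best[0]: best=(v,k)
    print(best)
    k=idx[tuple(best[1])];path=[]
    while k!=s: path.append(k);k=pr[k]
    for k in path[::-1]:
        i,j,f=np.unravel_index(k,sh); fr=np.radians(F[f])
        print(X[i],Y[j],F[f],C[i,j,f].round(1),"L",(X[i]+120*np.sin(fr)).round(),(Y[j]+120*np.cos(fr)).round(),"R",(X[i]-120*np.sin(fr)).round(),(Y[j]-120*np.cos(fr)).round())
E
python3 plan.py
```

```text
(np.float64(1390.5888244464668), array([50, 55, 19]))
-152 -82 9 50.9 L -133.0 37.0 R -171.0 -201.0
-150 -82 10 49.5 L -129.0 36.0 R -171.0 -200.0
-148 -82 11 48.2 L -125.0 36.0 R -171.0 -200.0
-146 -82 12 46.9 L -121.0 35.0 R -171.0 -199.0
-144 -82 13 45.5 L -117.0 35.0 R -171.0 -199.0
-142 -80 14 44.1 L -113.0 36.0 R -171.0 -196.0
-140 -80 15 43.4 L -109.0 36.0 R -171.0 -196.0
-138 -80 16 42.0 L -105.0 35.0 R -171.0 -195.0
-136 -78 17 41.2 L -101.0 37.0 R -171.0 -193.0
-134 -78 18 40.0 L -97.0 36.0 R -171.0 -192.0
-132 -78 19 38.7 L -93.0 35.0 R -171.0 -191.0
-130 -76 20 37.8 L -89.0 37.0 R -171.0 -189.0
-128 -76 21 36.9 L -85.0 36.0 R -171.0 -188.0
-126 -76 22 35.7 L -81.0 35.0 R -171.0 -187.0
-124 -76 23 34.5 L -77.0 34.0 R -171.0 -186.0
-122 -76 24 33.3 L -73.0 34.0 R -171.0 -186.0
-120 -76 25 32.1 L -69.0 33.0 R -171.0 -185.0
-118 -76 26 30.9 L -65.0 32.0 R -171.0 -184.0
-116 -74 27 29.5 L -62.0 33.0 R -170.0 -181.0
-114 -72 28 27.3 L -58.0 34.0 R -170.0 -178.0
-112 -70 29 25.5 L -54.0 35.0 R -170.0 -175.0
-110 -68 30 24.1 L -50.0 36.0 R -170.0 -172.0
-108 -66 31 23.2 L -46.0 3
[... 784 characters left out ...]
78 -30 26 5.7 L -25.0 78.0 R -131.0 -138.0
-76 -28 25 5.5 L -25.0 81.0 R -127.0 -137.0
-74 -26 24 5.2 L -25.0 84.0 R -123.0 -136.0
-72 -24 23 4.8 L -25.0 86.0 R -119.0 -134.0
-72 -22 23 4.0 L -25.0 88.0 R -119.0 -132.0
-72 -20 23 3.2 L -25.0 90.0 R -119.0 -130.0
-70 -18 23 3.0 L -23.0 92.0 R -117.0 -128.0
-70 -16 23 3.1 L -23.0 94.0 R -117.0 -126.0
-68 -14 22 3.0 L -23.0 97.0 R -113.0 -125.0
-68 -12 22 2.2 L -23.0 99.0 R -113.0 -123.0
-66 -10 21 1.8 L -23.0 102.0 R -109.0 -122.0
-64 -8 20 1.5 L -23.0 105.0 R -105.0 -121.0
-64 -6 20 0.8 L -23.0 107.0 R -105.0 -119.0
-62 -4 20 0.9 L -21.0 109.0 R -103.0 -117.0
-60 -2 19 0.7 L -21.0 111.0 R -99.0 -115.0
-60 0 19 0.5 L -21.0 113.0 R -99.0 -113.0
```

arm_command([
  [[4, 20, -11], 0.065, 60],
  [[4, 50, -11], 0, 60],
  [[4, 50, -11], 0, 60],
  [[0, 50, 0], 0, 60],
  [[0, 50, 0], 0, 60],
  [[0, 30, 0], 0, 60],
  [[0, 0, 0], 0, 60],
  [[0, 10, 0], 0, 60],
  [[0, 0, 0], 0, 60],
])

```text
clock: 3.08
position: [0.413, -0.0619, 0.0206]
orientation: [-0.484, 0.483, -0.516, 0.516]
force: [-0.6, 0.9, 0.0]
gripper_width: 0.0594
```

```bash
cat >> h.py <<'E'
D0=np.array([.6048,-.0151]); DY=4.333
def yawdeg(R): return np.degrees(np.arctan2(R[1,2],R[0,2]))
def todock(p):
    a=np.radians(DY);ex=np.array([np.cos(a),np.sin(a)]);ey=np.array([-np.sin(a),np.cos(a)])
    v=np.asarray(p)[...,:2]-D0; return np.stack([v@ex,v@ey],-1)*1000
def rackpose(s,zlo=.021,zhi=.031):
    W=cloud(s);hsv=cv2.cvtColor(s["color"],cv2.COLOR_RGB2HSV)
    m=((hsv[...,0]>100)&(hsv[...,0]<122)&(hsv[...,1]>120)&(hsv[...,2]>60))
    with np.errstate(all="ignore"): m&=(W[...,2]>zlo)&(W[...,2]<zhi)&(W[...,0]>.3)&(W[...,0]<.66)&(np.abs(W[...,1]+.08)<.26)
    n,l,st,_=cv2.connectedComponentsWithStats(cv2.dilate(m.astype(np.uint8),np.ones((3,3))))
    k=1+np.argmax(st[1:,4]); T=todock(W[m&(l==k)])
    (c,sz,ang)=cv2.minAreaRect(T.astype(np.float32)); 
    if sz[0]<sz[1]: ang+=90; sz=sz[::-1]
    return np.array(c),sz,(90-ang+90)%180-90   # tilt: left forward positive
def look(name,fn,crop=None):
    s=snapshot(name); c=s["color"]
    if crop: c=c[crop[1]:crop[3],crop[0]:crop[2]]
    k=min(800/c.shape[1],600/c.shape[0]); cv2.imwrite(f"pics/{fn}.png",cv2.resize(c,None,fx=k,fy=k,interpolation=cv2.INTER_CUBIC)[:,:,::-1])
    return s
def info():
    st=read_state(); R=Rt(st); print("t",st["clock"],"tcp dock",todock(st["position"]).round(1),"z",(st["position"][2]*1000).round(1),"tool tilt(dock)",(DY-yawdeg(R)).round(2),"F dock-ish",st["force"].round(1),"w",st["gripper_width"].round(4))
E
python3 - <<'E'
from h import *
info()
s=look("wrist","w2"); print(rackpose(s)); s=look("top","t2",(180,130,340,260)); print(rackpose(s))
E
```

```text
Traceback (most recent call last):
  File "h.py", line 39, in info
    st=read_state(); R=Rt(st); print("t",st["clock"],"tcp dock",todock(st["position"]).round(1),"z",(st["position"][2]*1000).round(1),"tool tilt(dock)",(DY-yawdeg(R)).round(2),"F dock-ish",st["force"].round(1),"w",st["gripper_width"].round(4))
                                                                                                                                                                                                                      ^^^^^^^^^^^^^^^^^^^^^^^^^
AttributeError: 'float' object has no attribute 'round'
```

```bash
sed -i 's/st\["gripper_width"\].round(4)/st["gripper_width"]/' h.py
python3 - <<'E'
from h import *
info()
s=look("wrist","w2"); print(rackpose(s)); s=look("top","t2",(180,130,340,260)); print(rackpose(s))
E
```

```text
t 3.075 tcp dock [-194.8  -32.2] z 20.6 tool tilt(dock) 8.04 F dock-ish [-0.6  0.9  0. ] w 0.059414306573573224
(array([-151.45533752,  -58.96794128]), (192.88197326660156, 44.07232666015625), 8.060234069824219)
(array([-154.10092163,  -82.84322357]), (239.44039916992188, 43.81940841674805), 8.085365295410156)
```

View pics/w2.png

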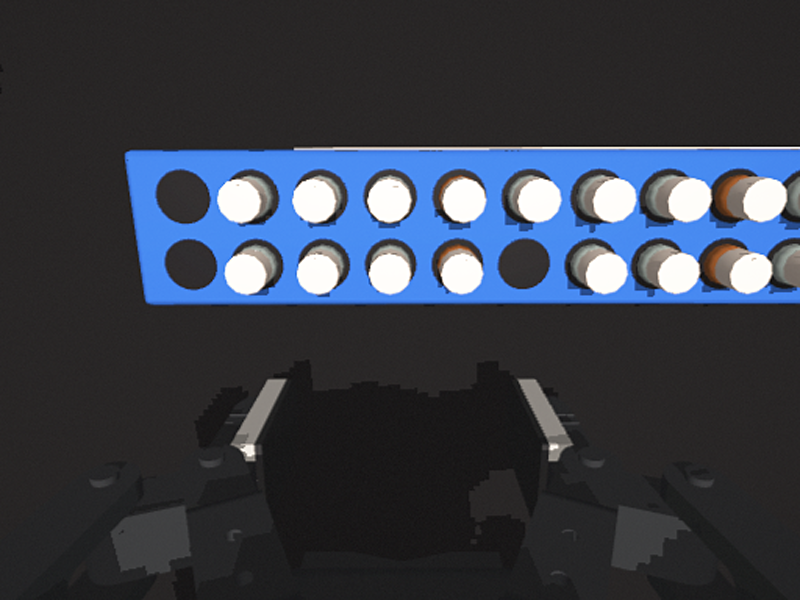

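View pics/t2.png

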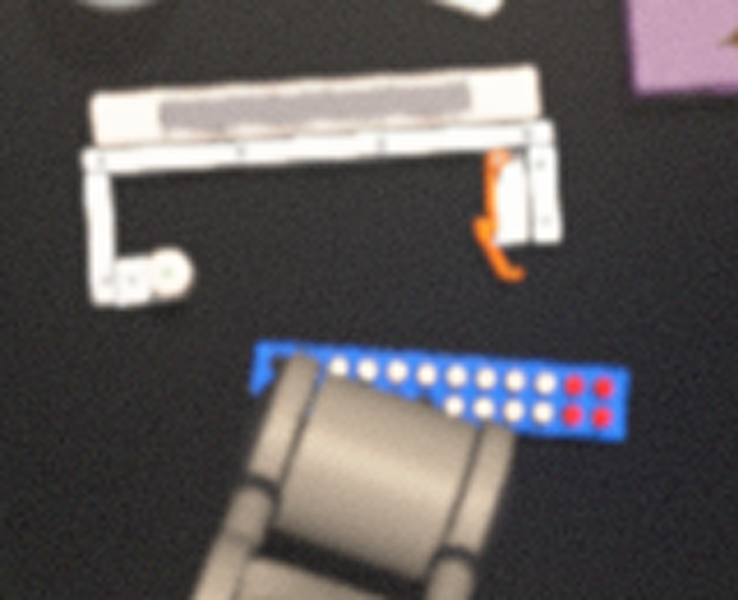

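arm_command([
  [[0, 0, 5], 0, 60],
  [[0, 0, 5], 0, 60],
  [[0, 0, 3], 0, 60],
  [[0, 0, 2], 0, 60],
  [[0, 0, 5], 0.02, 60],
  [[0, 0, 5], 0.02, 60],
  [[0, 0, 5], 0.02, 60],
  [[0, 0, 5], 0.02, 60],
  [[0, 0, 0], 0, 60],
])

```text
clock: 4.3
position: [0.4482, -0.0645, 0.0201]
orientation: [-0.463, 0.462, -0.535, 0.535]
force: [-0.5, 1.4, 0.8]
gripper_width: 0.0597
```

```bash
python3 - <<'E'
from h import *
info()
s=look("wrist","w3"); print(rackpose(s)); s=look("top","t3",(180,130,340,260)); print(rackpose(s))
E
```

```text
t 4.3 tcp dock [-159.9  -37.4] z 20.1 tool tilt(dock) 12.61 F dock-ish [-0.5  1.4  0.8] w 0.059671396702722784
(array([-139.94102478,  -65.23982239]), (196.6846160888672, 44.167964935302734), 12.90301513671875)
(array([-163.61901855, -168.36016846]), (71.0883560180664, 43.54623794555664), 12.561927795410156)
```

View pics/w3.png

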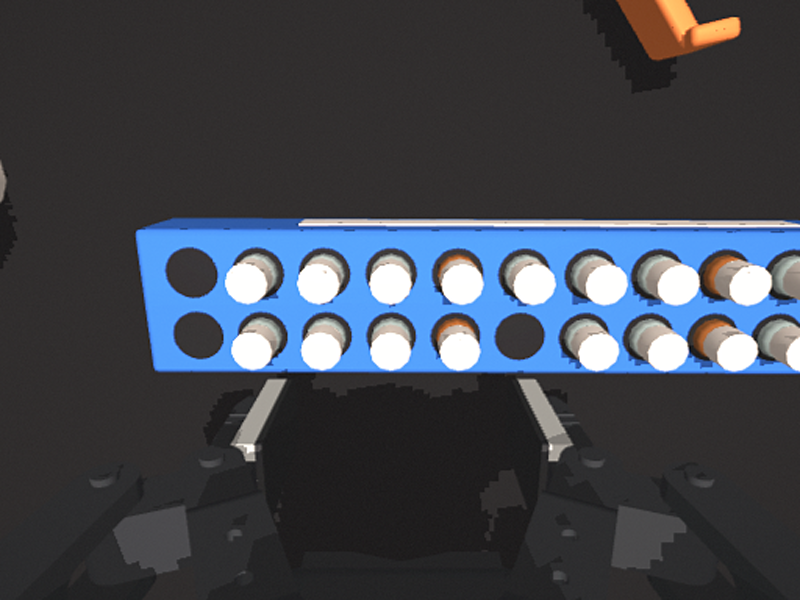

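arm_command([
  [[0, 0, 5], 0.018, 60],
  [[0, 0, 5], 0.018, 60],
  [[0, 0, 5], 0.018, 60],
  [[0, 0, 5], 0.018, 60],
  [[0, 0, 5], 0.018, 60],
  [[0, 0, 5], 0.018, 60],
  [[0, 0, 5], 0.018, 60],
  [[0, 0, 5], 0.018, 60],
  [[0, 0, 5], 0.018, 60],
  [[0, 0, 4], 0.018, 60],
  [[0, 0, 0], 0, 60],
])

```text
clock: 5.78
position: [0.4959, -0.0754, 0.0201]
orientation: [-0.413, 0.412, -0.574, 0.575]
force: [-1.5, 0.7, 0.2]
gripper_width: 0.0602
```

```bash
cat >> h.py <<'E'
def est(s,lead="L"):
    c,sz,f=rackpose(s); a=np.array([np.sin(np.radians(f)),np.cos(np.radians(f))]);n=np.array([a[1],-a[0]])
    sg=1 if lead=="L" else -1
    C=c+sg*a*(sz[0]/2-120)
    t=todock(read_state()["position"])-C
    print("rack C",C.round(1),"tilt",round(f,2),"len,w",np.round(sz,1),"Lend",(C+120*a).round(1),"Rend",(C-120*a).round(1),"| tcp local (left,fwd)",(t@a).round(1),(t@n).round(1))
    return C,f
E
python3 - <<'E'
from h import *
info()
s=look("wrist","w4"); est(s); s=look("top","t4",(180,130,340,260)); est(s,"R")
from plan import clear
for q in range(0,90,10):
    f=np.radians(23);print(q,round(clear(-103+q*np.sin(f),-96+q*np.cos(f),f),1),end=" ")
E
```

```text
t 5.775 tcp dock [-113.1  -51.9] z 20.1 tool tilt(dock) 22.92 F dock-ish [-1.5  0.7  0.2] w 0.06021727238866169
rack C [-107.2 -103.3] tilt 23.22 len,w [195.9  44.2] Lend [-59.9   7. ] Rend [-154.5 -213.6] | tcp local (left,fwd) 44.9 -25.8
rack C [-106.9 -103.1] tilt 23.45 len,w [72.3 43.9] Lend [-59.2   7. ] Rend [-154.6 -213.2] | tcp local (left,fwd) 44.5 -26.3
0 7.3 10 7.3 20 7.3 30 7.3 40 7.3 50 6.7 60 4.3 70 4.3 80 4.3
```

View pics/w4.png

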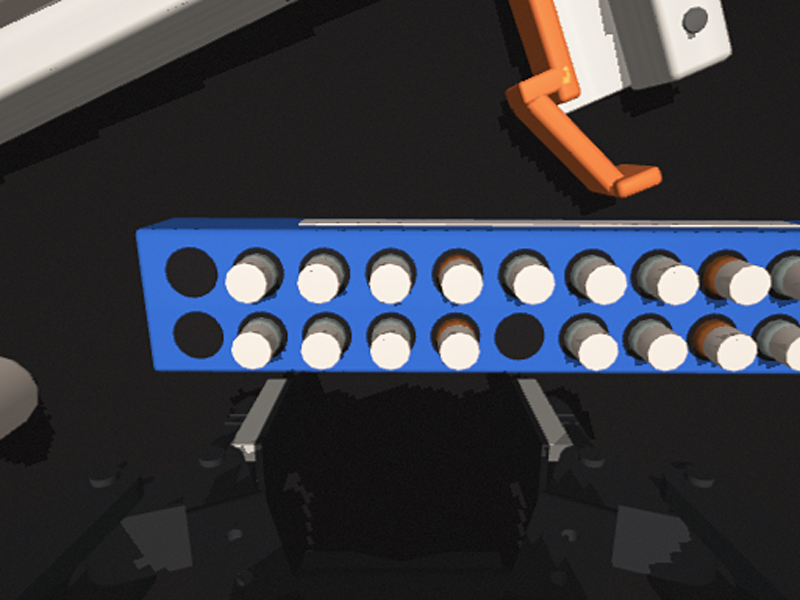

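arm_command([
  [[0, -10, -30], 0, 60],
  [[48, -30, 0], 0, 12],
  [[48, 0, 0], 0, 12],
  [[48, 0, 0], 0, 12],
  [[46, 0, 0], 0, 12],
  [[0, 0, 0], -0.175, 12],
  [[0, 0, 0], -0.175, 12],
  [[0, 0, 0], -0.175, 12],
  [[0, 0, 0], -0.175, 12],
  [[0, 0, 0], -0.175, 12],
  [[0, 0, 0], -0.175, 12],
  [[0, 0, 0], -0.175, 12],
  [[0, 0, 0], -0.175, 12],
  [[0, 0, 0], -0.171, 12],
  [[28, 0, 0], 0, 12],
  [[28, 0, 0], 0, 12],
  [[0, 34, 0], 0, 12],
  [[0, 0, 0], 0, 12],
])

```text
clock: 8.12
position: [0.4581, -0.2624, 0.0243]
orientation: [0.699, -0.697, 0.115, -0.112]
force: [0.3, 0.1, 0.8]
gripper_width: 0.0122
```

```bash
python3 - <<'E'
from h import *
info(); print(read_state()["qpos"].round(2))
s=look("wrist","w5"); 
s=look("top","t5",(180,130,340,260)); est(s)
E
```

```text
t 8.125 tcp dock [-165.  -235.6] z 24.3 tool tilt(dock) -67.12 F dock-ish [0.3 0.1 0.8] w 0.012165218977478022
[-0.67  0.59  1.74 -0.    0.82 -0.34]
rack C [-107.4 -103.4] tilt 23.2 len,w [231.8  44.2] Lend [-60.1   6.9] Rend [-154.6 -213.7] | tcp local (left,fwd) -144.8 0.6
```

View pics/w5.png

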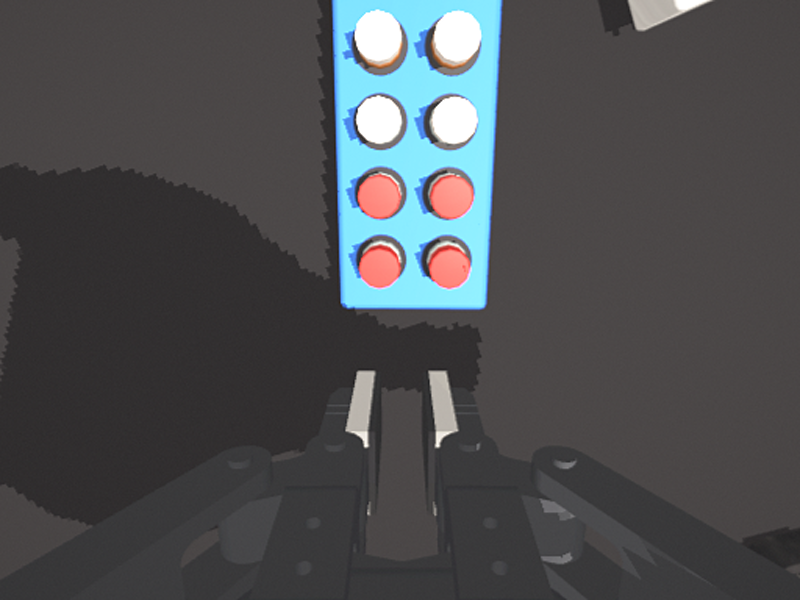

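View pics/t5.png

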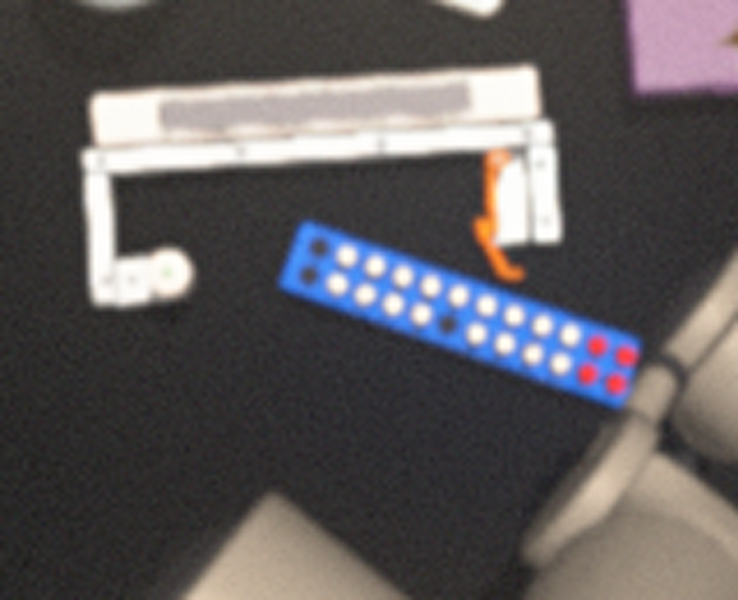

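arm_command([
  [[0, 0, 7], 0, 12],
  [[0, 0, 7], 0, 12],
  [[0, 0, 4], 0, 12],
  [[0, 0, 3], 0, 12],
  [[0, 0, 5], 0, 12],
  [[0, 0, 5], 0, 12],
  [[0, 0, 5], 0, 12],
  [[0, 0, 5], 0, 12],
  [[0, 0, 5], 0, 12],
  [[0, 0, 5], 0, 12],
  [[0, 0, 5], 0, 12],
  [[0, 0, 5], 0, 12],
  [[0, 0, 5], 0, 12],
  [[0, 0, 5], 0, 12],
  [[0, 0, 0], 0, 12],
])

```text
clock: 10.1
position: [0.4822, -0.1956, 0.0261]
orientation: [0.698, -0.698, 0.114, -0.114]
force: [-0.6, -0.6, 1.7]
gripper_width: 0.0123
```

```bash
python3 - <<'E'
from h import *
info()
s=look("top","t6",(180,130,340,260)); est(s)
E
```

```text
t 10.1 tcp dock [-135.9 -170.8] z 26.1 tool tilt(dock) -67.13 F dock-ish [-0.6 -0.6  1.7] w 0.012347743404191844
rack C [-88.7 -58.7] tilt 23.21 len,w [192.   44.3] Lend [-41.4  51.6] Rend [-136. -169.] | tcp local (left,fwd) -121.7 0.7
```

View pics/t6.png

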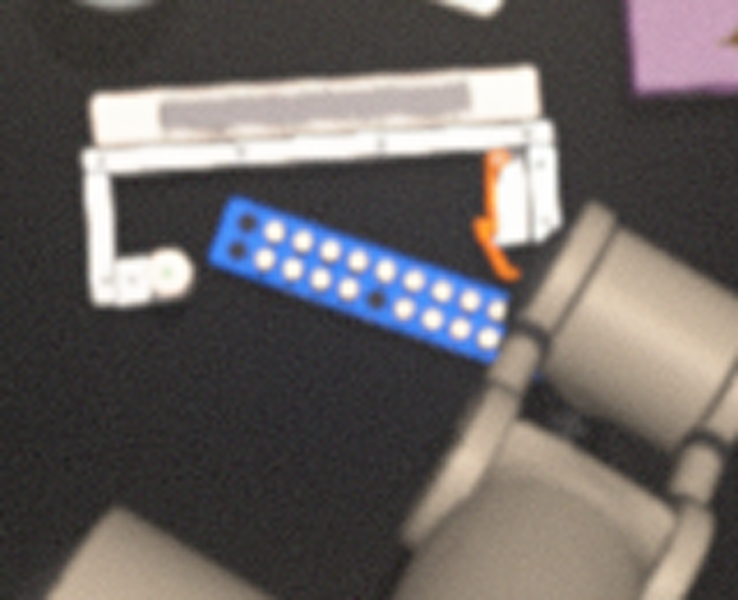

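arm_command([
  [[0, 0, 5], 0, 12],
  [[0, 0, 5], 0, 12],
  [[0, 0, 5], 0, 12],
  [[0, 0, 5], 0, 12],
  [[0, 0, 5], 0, 12],
  [[0, 0, 5], 0, 12],
  [[0, 0, 5], 0, 12],
  [[0, 0, 3], 0, 12],
  [[0, 0, 0], 0, 12],
])

```text
clock: 11.28
position: [0.4942, -0.1598, 0.026]
orientation: [0.698, -0.698, 0.114, -0.114]
force: [-0.0, -0.3, 0.8]
gripper_width: 0.012
```

```bash
python3 - <<'E'
from h import *
from plan import clear,obs
info()
s=look("top","t7",(180,130,340,260)); C,f=est(s); s=look("wrist","w7"); 
print(clear(*C,np.radians(f)))
for q in range(0,30,3):
    r=np.radians(f); P=(C[0]+q*np.sin(r),C[1]+q*np.cos(r)); print(q,np.round(P,1),round(clear(*P,r),1))
E
```

```text
t 11.275 tcp dock [-121.2 -135.9] z 26.0 tool tilt(dock) -67.12 F dock-ish [-0.  -0.3  0.8] w 0.012007294905824532
rack C [-73.6 -23.5] tilt 23.36 len,w [183.5  43.9] Lend [-26.   86.7] Rend [-121.2 -133.7] | tcp local (left,fwd) -122.2 0.8
3.7136556158312644
0 [-73.6 -23.5] 3.7
3 [-72.4 -20.8] 3.7
6 [-71.2 -18. ] 3.6
9 [-70.  -15.2] 2.6
12 [-68.9 -12.5] 1.5
15 [-67.7  -9.7] 0.4
18 [-66.5  -7. ] -0.8
21 [-65.3  -4.2] -1.8
24 [-64.1  -1.5] -2.2
27 [-62.9   1.3] -3.1
```

View pics/t7.png

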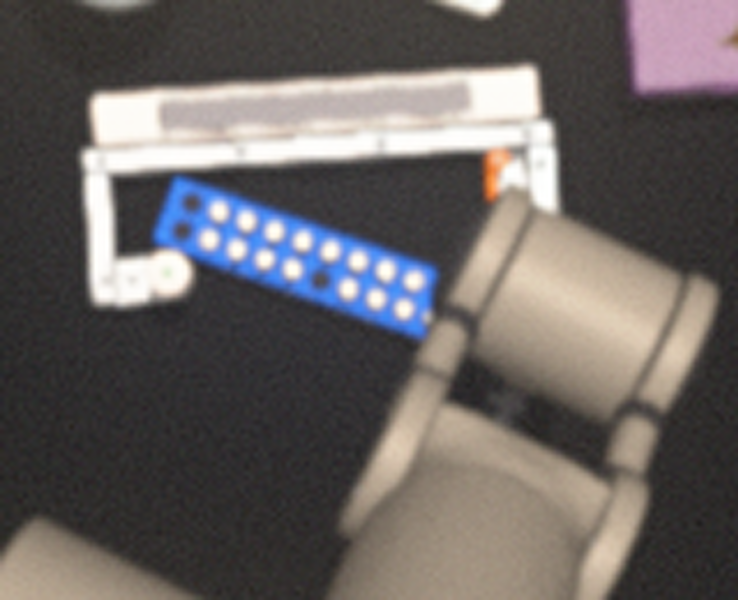

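View pics/w7.png

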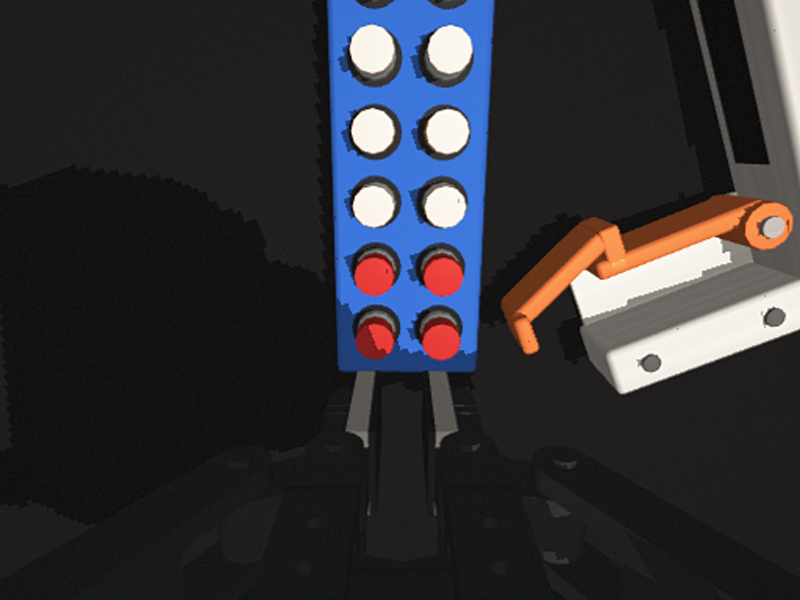

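```bash
python3 - <<'E'
from plan import *
for f in range(23,9,-1):
    r=[]
    for y in np.arange(-24,6,1.):
        xs=[x for x in np.arange(-80,-30,.5) if clear(x,y,np.radians(f))>.3]
        if xs: r.append((int(y),min(xs),max(xs)))
    print(f,r[::2] if r else None, r[-1] if r else '')
E
```

```text
23 [(-24, np.float64(-76.5), np.float64(-67.0)), (-22, np.float64(-75.5), np.float64(-67.5)), (-20, np.float64(-75.0), np.float64(-67.5)), (-18, np.float64(-74.0), np.float64(-67.0)), (-16, np.float64(-73.0), np.float64(-67.0)), (-14, np.float64(-72.5), np.float64(-67.5)), (-12, np.float64(-71.5), np.float64(-67.0)), (-10, np.float64(-70.5), np.float64(-67.0)), (-8, np.float64(-70.0), np.float64(-67.5)), (-6, np.float64(-69.0), np.float64(-67.0)), (-4, np.float64(-68.0), np.float64(-67.0)), (-1, np.float64(-67.0), np.float64(-67.0))] (-1, np.float64(-67.0), np.float64(-67.0))
22 [(-24, np.float64(-74.5), np.float64(-67.0)), (-22, np.float64(-74.0), np.float64(-66.5)), (-20, np.float64(-73.0), np.float64(-65.5)), (-18, np.float64(-72.0), np.float64(-66.0)), (-16, np.float64(-71.5), np.float64(-65.0)), (-14, np.float64(-70.5), np.float64(-65.5)), (-12, np.float64(-70.0), np.float64(-65.5)), (-10, np.float64(-69.0), np.float64(-65.5)), (-8, np.float64(-68.0), np.float64(-65.5)), (-6, np.float64(-67.5), np.float64(-65.5)), (-4, np.float64(-66.5), np.float64(-66.0)), (-2, np.float64(-66.0
[... 1241 characters left out ...]
t64(-62.5), np.float64(-60.0)), (-4, np.float64(-62.0), np.float64(-60.5)), (-2, np.float64(-61.5), np.float64(-59.5)), (0, np.float64(-60.5), np.float64(-60.0))] (1, np.float64(-60.5), np.float64(-59.5))
18 [(-5, np.float64(-61.0), np.float64(-61.0)), (-3, np.float64(-60.0), np.float64(-58.0)), (-1, np.float64(-59.5), np.float64(-58.0)), (1, np.float64(-59.0), np.float64(-58.5))] (1, np.float64(-59.0), np.float64(-58.5))
17 [(-2, np.float64(-58.5), np.float64(-58.0)), (0, np.float64(-58.0), np.float64(-56.5))] (1, np.float64(-57.5), np.float64(-56.5))
16 [(1, np.float64(-55.0), np.float64(-55.0))] (1, np.float64(-55.0), np.float64(-55.0))
15 None 
14 None 
13 None 
12 None 
11 None 
10 None
```

arm_command([
  [[0, 0, 4], 0, 12],
  [[0, 0, 4], 0, 12],
  [[0, 0, 3], 0, 12],
  [[0, 0, 0], 0, 12],
])

```text
clock: 11.88
position: [0.4978, -0.1494, 0.0261]
orientation: [0.698, -0.698, 0.114, -0.114]
force: [0.1, 0.5, 0.5]
gripper_width: 0.0119
```

```bash
python3 - <<'E'
from h import *
from plan import clear,obs
info()
s=look("top","t8",(180,130,340,260)); C,f=est(s); 
print(clear(*C,np.radians(f)))
E
```

```text
t 11.875 tcp dock [-116.9 -125.8] z 26.1 tool tilt(dock) -67.12 F dock-ish [0.1 0.5 0.5] w 0.011930277386696317
rack C [-69.2 -13.4] tilt 23.21 len,w [180.1  44.2] Lend [-22.   96.9] Rend [-116.5 -123.7] | tcp local (left,fwd) -122.2 0.5
1.8695234001369732
```

arm_command([
  [[-1, 0, 3], 0, 12],
  [[-1, 0, 3], 0, 12],
  [[-1, 0, 2], 0, 12],
  [[0, 0, 0], 0, 12],
])

```text
clock: 12.42
position: [0.4973, -0.141, 0.0261]
orientation: [0.698, -0.698, 0.114, -0.114]
force: [0.3, -0.5, 1.0]
gripper_width: 0.0119
```

```bash
python3 - <<'E'
from h import *
from plan import clear,obs
info()
s=look("top","t9",(180,130,340,260)); C,f=est(s); 
print(clear(*C,np.radians(f)))
s=look("wrist","w9")
E
```

```text
t 12.425 tcp dock [-116.7 -117.4] z 26.1 tool tilt(dock) -67.12 F dock-ish [ 0.3 -0.5  1. ] w 0.011908364488724536
rack C [-68.4  -5.8] tilt 23.59 len,w [178.2  44. ] Lend [-20.4 104.2] Rend [-116.4 -115.7] | tcp local (left,fwd) -121.7 0.5
0.8829378617476209
```

View pics/w9.png

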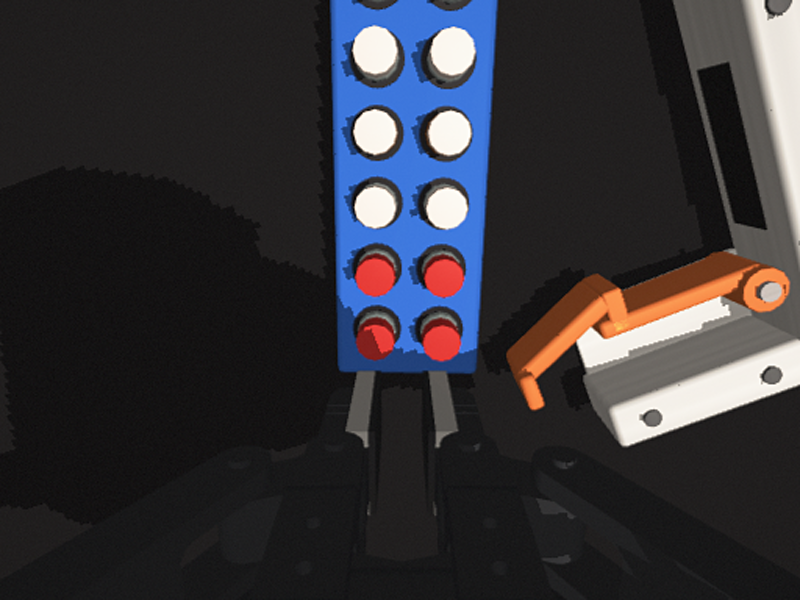

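arm_command([
  [[0, 0, -20], 0, 12],
  [[-30, 0, 0], 0, 12],
  [[-30, 0, 0], 0, 12],
  [[0, 0, 0], 0.176, 12],
  [[0, 0, 0], 0.176, 12],
  [[0, 0, 0], 0.176, 12],
  [[0, 0, 0], 0.176, 12],
  [[0, 0, 0], 0.176, 12],
  [[0, 0, 0], 0.176, 12],
  [[0, 0, 0], 0.176, 12],
  [[0, 0, 0], 0.176, 12],
  [[0, 0, 0], 0.175, 12],
  [[-24, 0, 0], 0, 12],
  [[-23, 0, 15], 0, 12],
  [[0, 0, 14], 0, 12],
  [[0, 0, 0], 0, 12],
])

```text
clock: 14.52
position: [0.4777, -0.1063, 0.026]
orientation: [-0.41, 0.409, -0.576, 0.577]
force: [-0.5, -0.0, -0.5]
gripper_width: 0.012
```

```bash
python3 - <<'E'
from h import *
from plan import clear,obs
info()
s=look("top","t10",(180,130,340,260)); C,f=est(s); 
s=look("wrist","w10"); est(s,"R")
E
```

```text
t 14.525 tcp dock [-133.7  -81.3] z 26.0 tool tilt(dock) 23.57 F dock-ish [-0.5 -0.  -0.5] w 0.011964304591033082
rack C [-68.4  -5.7] tilt 23.82 len,w [144.3  44.1] Lend [-20. 104.] Rend [-116.9 -115.5] | tcp local (left,fwd) -95.6 -30.1
rack C [-68.   -5.2] tilt 23.44 len,w [148.1  44.1] Lend [-20.3 104.9] Rend [-115.7 -115.2] | tcp local (left,fwd) -96.3 -31.3
```

View pics/w10.png

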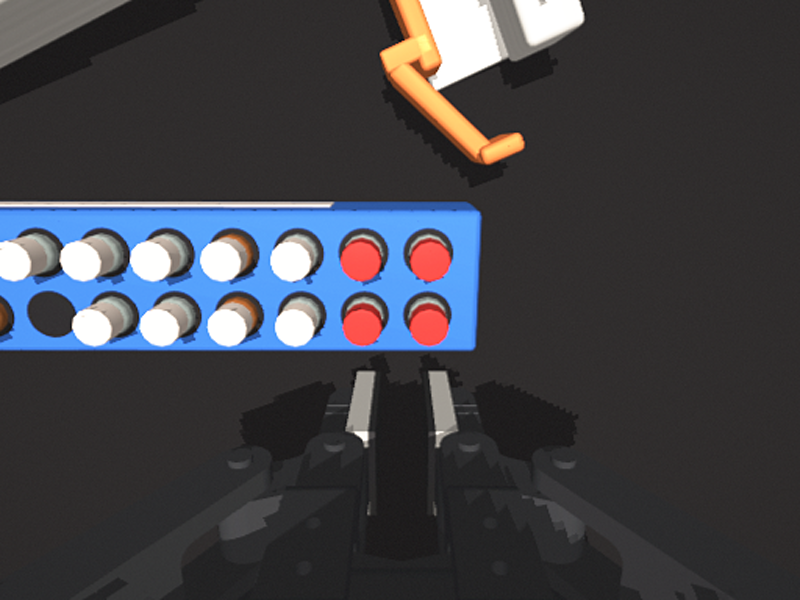

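View pics/t10.png

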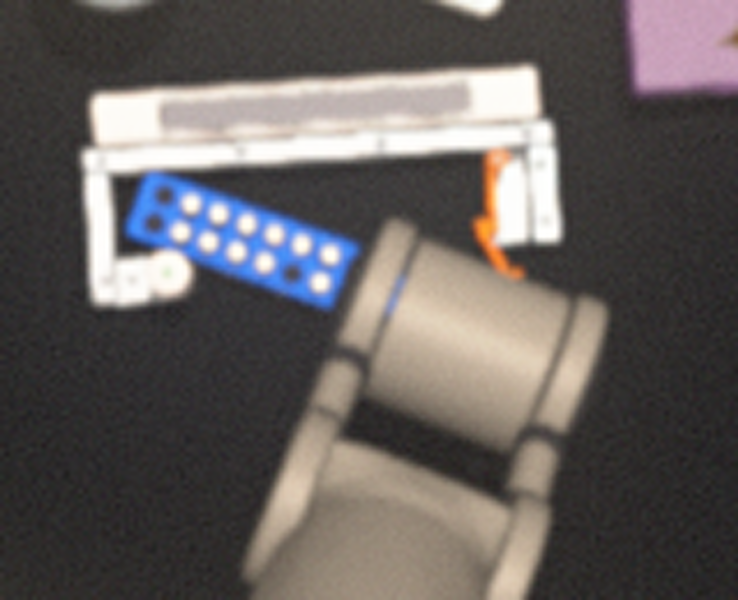

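arm_command([
  [[0, 0, 4], 0, 12],
  [[-1, 0, 3], -0.012, 12],
  [[-1, 0, 3], -0.016, 12],
  [[-1, 0, 3], -0.016, 12],
  [[-1, 0, 3], -0.016, 12],
  [[-1, 0, 3], -0.016, 12],
  [[0, 0, 0], 0, 12],
])

```text
clock: 15.5
position: [0.4971, -0.1074, 0.0261]
orientation: [-0.431, 0.431, -0.56, 0.561]
force: [0.2, -0.6, 0.0]
gripper_width: 0.0122
```

```bash
python3 - <<'E'
from h import *
from plan import clear,obs
info()
s=look("top","t11",(180,130,340,260)); C,f=est(s); print(clear(*C,np.radians(f)))
s=look("wrist","w11"); C,f=est(s,"R"); print(clear(*C,np.radians(f)))
E
```

```text
t 15.5 tcp dock [-114.4  -83.9] z 26.1 tool tilt(dock) 19.22 F dock-ish [ 0.2 -0.6  0. ] w 0.012150256110129893
rack C [-60.6  -2.8] tilt 19.33 len,w [140.1  44.2] Lend [-20.9 110.4] Rend [-100.4 -116. ] | tcp local (left,fwd) -94.3 -24.1
0.5001921246993675
rack C [-60.1  -2.7] tilt 19.01 len,w [151.5  44.2] Lend [-21.  110.8] Rend [ -99.2 -116.1] | tcp local (left,fwd) -94.5 -25.1
0.7038109033597841
```

arm_command([
  [[-2, 0, 3], -0.016, 12],
  [[-2, 0, 3], -0.016, 12],
  [[-2, 0, 3], -0.016, 12],
  [[-2, 0, 3], -0.016, 12],
  [[0, 0, 0], 0, 12],
])

```text
clock: 16.23
position: [0.5104, -0.1024, 0.0261]
orientation: [-0.449, 0.449, -0.546, 0.547]
force: [-1.5, -1.5, 2.4]
gripper_width: 0.0119
```

```bash
python3 - <<'E'
from h import *
from plan import clear,obs
info()
s=look("top","t12",(180,130,340,260)); C,f=est(s); print(clear(*C,np.radians(f)))
s=look("wrist","w12"); C,f=est(s,"R"); print(clear(*C,np.radians(f)))
E
```

```text
t 16.225 tcp dock [-100.7  -79.9] z 26.1 tool tilt(dock) 15.55 F dock-ish [-1.5 -1.5  2.4] w 0.011917386858437573
rack C [-53.    0.5] tilt 15.18 len,w [135.3  44.4] Lend [-21.5 116.3] Rend [ -84.4 -115.3] | tcp local (left,fwd) -90.2 -25.0
-1.517754159156695
rack C [-52.9   1.1] tilt 15.41 len,w [155.5  44.3] Lend [-21.  116.8] Rend [ -84.8 -114.6] | tcp local (left,fwd) -90.8 -24.6
-1.0342590497580062
```

View pics/w12.png

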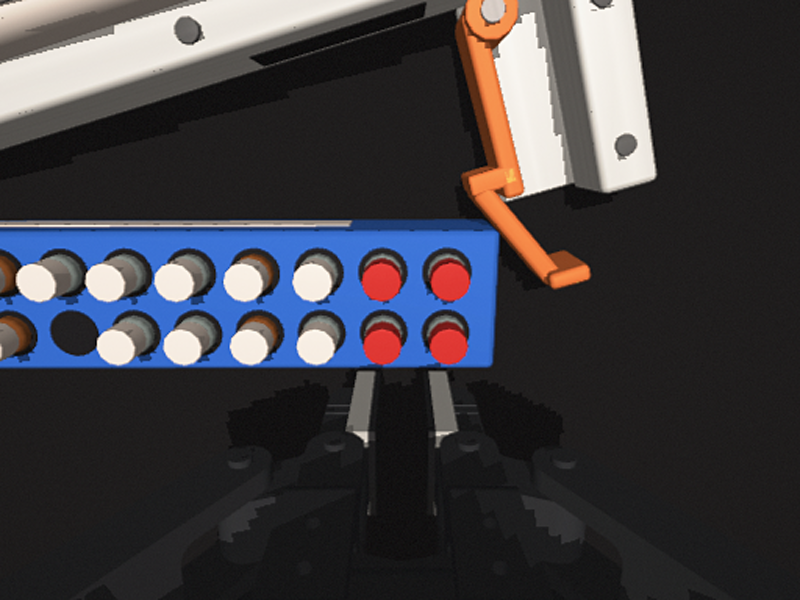

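View pics/t12.png

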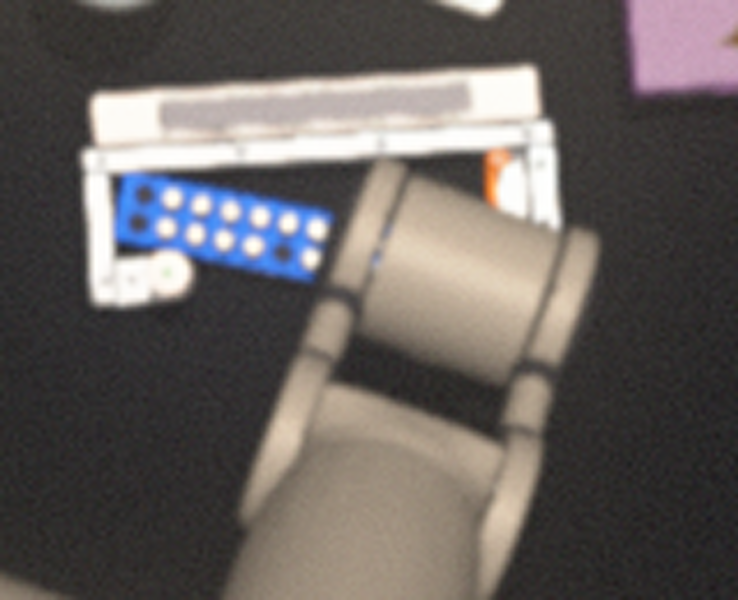

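arm_command([
  [[-2, 0, 4], -0.019, 12],
  [[-2, 0, 4], -0.019, 12],
  [[-2, 0, 4], -0.019, 12],
  [[-2, 0, 4], -0.019, 12],
  [[-2, 0, 4], -0.019, 12],
  [[0, 0, 0], 0, 12],
])

```text
clock: 17.08
position: [0.5321, -0.0957, 0.0262]
orientation: [-0.474, 0.474, -0.524, 0.525]
force: [-1.7, -1.2, 2.0]
gripper_width: 0.0119
```

```bash
python3 - <<'E'
from h import *
from plan import clear,obs
info()
s=look("top","t13",(180,130,340,260)); C,f=est(s)
s=look("wrist","w13"); C,f=est(s,"R")
E
```

```text
t 17.075 tcp dock [-78.6 -74.8] z 26.2 tool tilt(dock) 10.11 F dock-ish [-1.7 -1.2  2. ] w 0.011873373268682888
rack C [-42.    0.2] tilt 9.96 len,w [123.1  44.2] Lend [-21.2 118.3] Rend [ -62.7 -118. ] | tcp local (left,fwd) -80.2 -23.2
rack C [-41.1   0.3] tilt 9.56 len,w [166.1  44.3] Lend [-21.2 118.6] Rend [ -61.1 -118. ] | tcp local (left,fwd) -80.3 -24.7
```

View pics/w13.png

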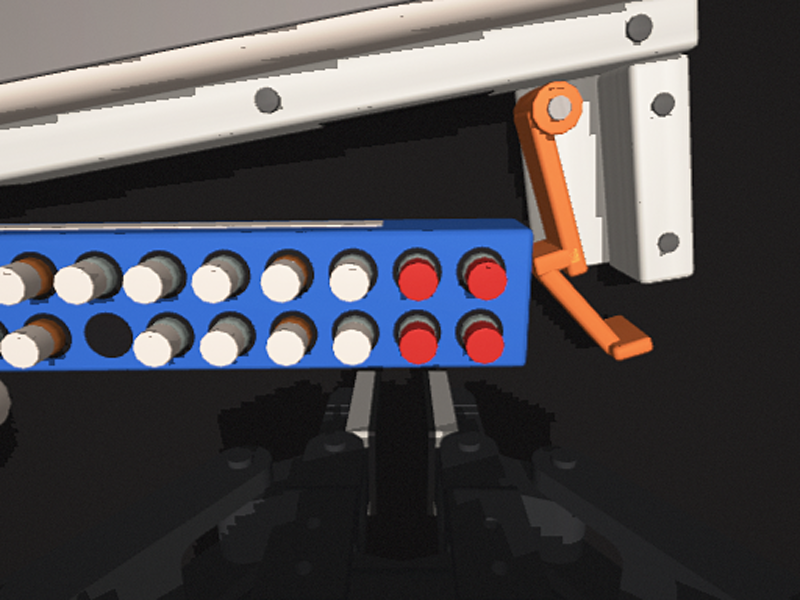

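arm_command([
  [[-1, 0, 4], -0.02, 12],
  [[-1, 0, 4], -0.02, 12],
  [[-1, 0, 4], -0.02, 12],
  [[-1, 0, 4], -0.02, 12],
  [[-1, 0, 4], -0.021, 12],
  [[-1, 0, 4], -0.021, 12],
  [[0, 0, 0], 0, 12],
])

```text
clock: 18.05
position: [0.5564, -0.0907, 0.0261]
orientation: [0.506, -0.505, 0.494, -0.495]
force: [0.2, -1.2, 2.0]
gripper_width: 0.0119
```

```bash
python3 - <<'E'
from h import *
info()
s=look("top","t14",(180,130,340,260)); C,f=est(s)
s=look("wrist","w14"); C,f=est(s,"R")
E
```

```text
t 18.05 tcp dock [-54.  -71.8] z 26.1 tool tilt(dock) 3.12 F dock-ish [ 0.2 -1.2  2. ] w 0.011875211598763254
rack C [-28.3   0.4] tilt 3.57 len,w [116.5  42.5] Lend [-20.9 120.2] Rend [ -35.8 -119.3] | tcp local (left,fwd) -73.6 -21.3
rack C [-26.4   1.5] tilt 2.3 len,w [172.5  44.1] Lend [-21.6 121.4] Rend [ -31.2 -118.4] | tcp local (left,fwd) -74.2 -24.9
```

View pics/w14.png

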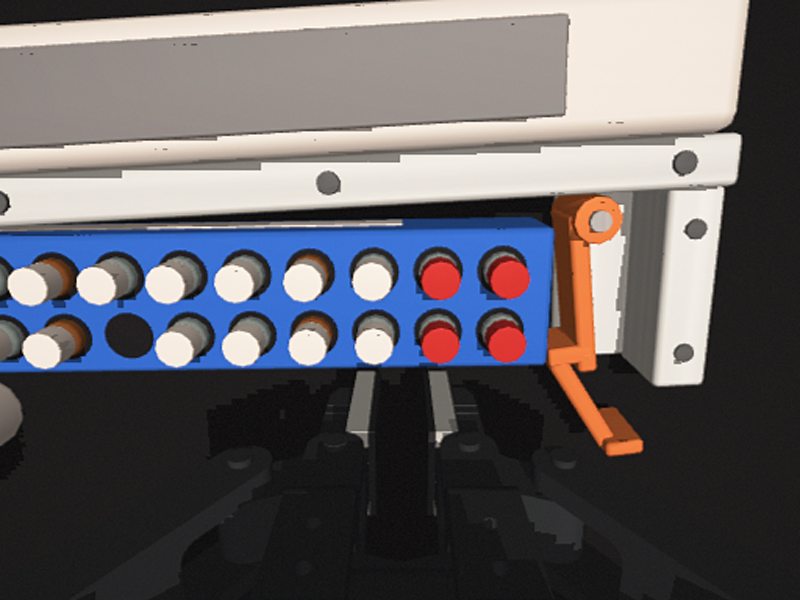

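arm_command([
  [[0, 0, 2], -0.014, 12],
  [[0, 0, 2], -0.014, 12],
  [[0, 0, 2], -0.014, 12],
  [[0, 0, 1], -0.012, 12],
  [[0, 0, 0], 0, 12],
])

```text
clock: 18.77
position: [0.563, -0.0907, 0.0261]
orientation: [0.518, -0.518, 0.481, -0.481]
force: [-0.4, 0.2, 0.7]
gripper_width: 0.012
```

```bash
python3 - <<'E'
from h import *
info()
s=look("wrist","w15"); C,f=est(s,"R")
E
```

```text
t 18.775 tcp dock [-47.4 -72.2] z 26.1 tool tilt(dock) 0.04 F dock-ish [-0.4  0.2  0.7] w 0.01201152992835103
rack C [-22.7   2.3] tilt 0.04 len,w [172.5  43.8] Lend [-22.6 122.3] Rend [ -22.8 -117.7] | tcp local (left,fwd) -74.5 -24.6
```

View pics/w15.png

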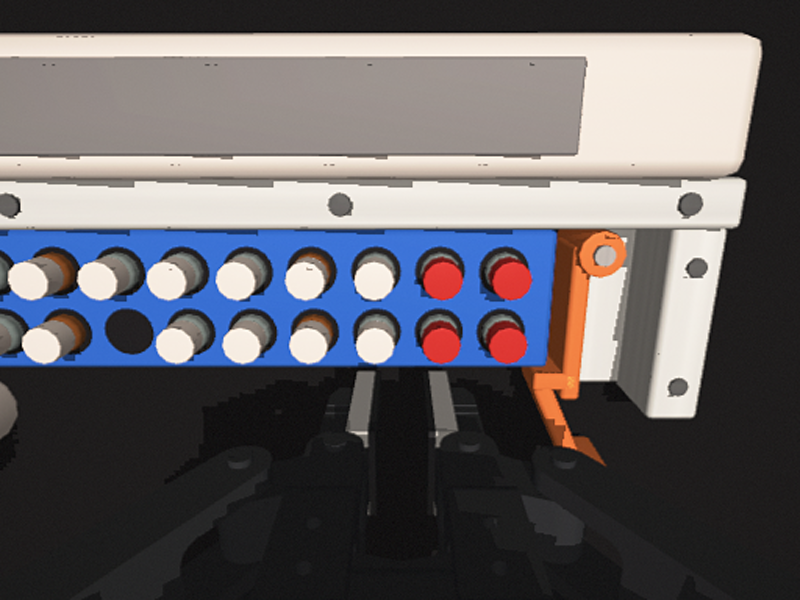

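arm_command([
  [[0, 0, -4], 0, 12],
  [[0, 0, -6], 0, 12],
  [[0, -30, -5], 0, 12],
  [[0, -45, -10], 0, 12],
  [[0, -45, -20], 0, 12],
  [[0, -45, -20], 0, 12],
  [[0, -45, -20], 0, 12],
  [[0, 0, -20], 0, 12],
  [[0, 0, 0], 0, 12],
  [[0, 0, 0], 0, 12],
])

```text
clock: 20.08
position: [0.4581, -0.0985, 0.2357]
orientation: [-0.518, 0.518, -0.481, 0.481]
force: [1.0, -0.1, -0.4]
gripper_width: 0.012
```

```bash
python3 - <<'E'
from h import *
info()
s=look("top","t16"); 
s=look("wrist","w16"); C,f=est(s,"R")
W=cloud(s); hsv=cv2.cvtColor(s["color"],cv2.COLOR_RGB2HSV)
m=(hsv[...,0]>5)&(hsv[...,0]<20)&(hsv[...,1]>150)&(hsv[...,2]>120)
P=W[m]; P=P[(P[:,2]>.02)&(P[:,2]<.034)]; d=todock(P)
d=d[(d[:,1]<-100)]
for x in range(-90,0,6):
    q=d[(d[:,0]>=x)&(d[:,0]<x+6)]
    if len(q): print(x,len(q),q[:,1].min().round(1),q[:,1].max().round(1))
E
```

```text
t 20.075 tcp dock [-152.5  -72. ] z 235.7 tool tilt(dock) 0.06 F dock-ish [ 1.  -0.1 -0.4] w 0.011981685808951101
rack C [-23.    2.5] tilt -0.08 len,w [239.1  44.1] Lend [-23.2 122.5] Rend [ -22.9 -117.5] | tcp local (left,fwd) -74.4 -129.4
-90 10 -138.3 -129.5
-84 18 -140.2 -125.4
-78 12 -131.6 -123.1
-72 14 -126.9 -119.8
-66 12 -124.5 -116.8
-60 20 -126.4 -114.3
-54 16 -123.3 -113.2
-48 11 -123.1 -113.3
-42 9 -122.7 -122.3
-36 6 -122.5 -122.3
-30 12 -123.2 -122.1
-24 13 -122.9 -122.0
-18 29 -133.8 -122.1
-12 18 -128.4 -122.4
-6 1 -130.9 -130.9
```

View pics/w16.png

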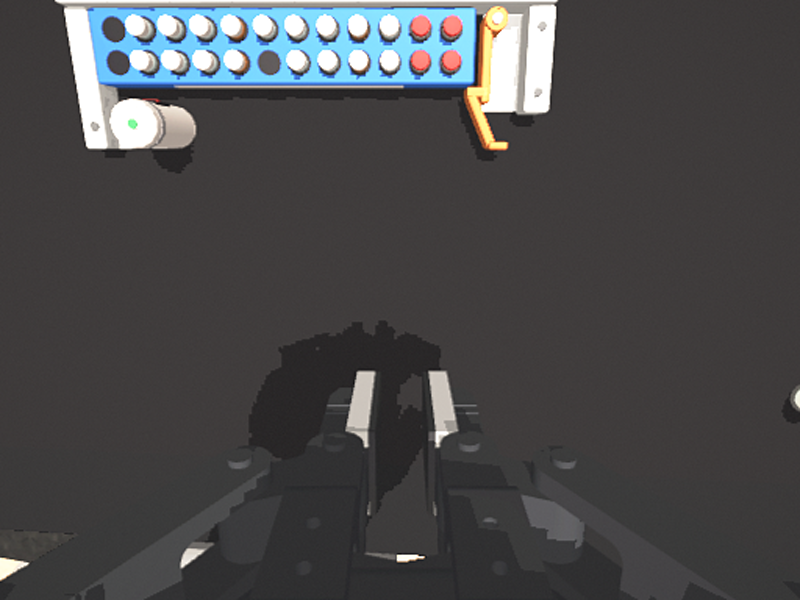

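View pics/t16.png

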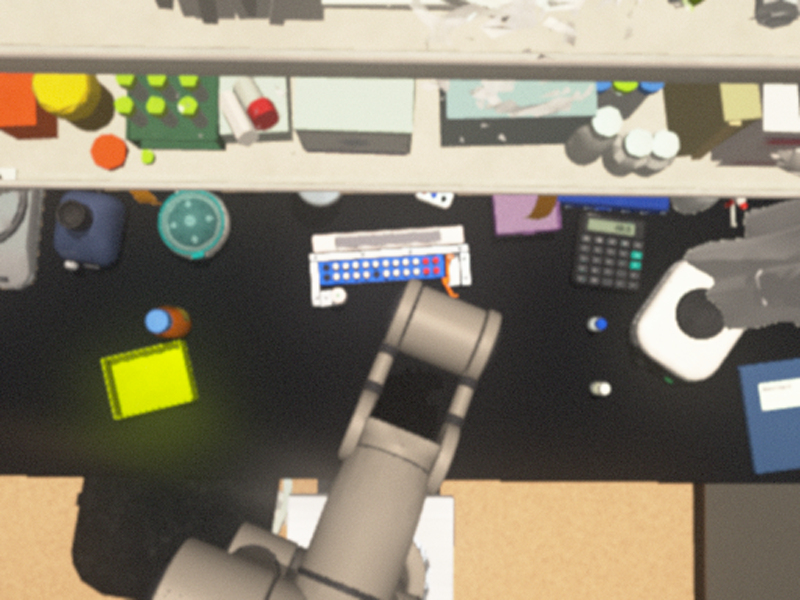

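```bash
python3 -c "
from station import *
print(job_done())"
```

```text
the job is handed in; nothing more can be done
None
```

The rack is loaded: it lies flat along the back rail with the orange catch shut in front of its right end. I handed the job in about 20 s into the 61 s allowed, and it reported no verdict.

**How it went:** I used fingertip pushes only. I pushed the near face with the fingers apart until the rack stood at about 23°. Then I slid it by its right end in behind the reader post. Last, I pushed the near right face, dragging slightly left, to swing it past the catch onto the rail.

**Last checks, with the arm withdrawn and touching nothing:**

| Check | Measured | Limit |
|---|---|---|
| Left end, dock x / y (mm) | -23.2 / +122.5 | -26.5 to -15 / below 126 |
| Right end, dock x / y (mm) | -22.9 / -117.5 | -26.5 to -15 / above -126 |
| Tilt against the dock | about 0.1° | none given |
| Catch nose, dock y (mm) | about -113.3 | -113.5 when shut |
| Catch arm inner face, dock y (mm) | about -122.3 | -122.5 when shut |

- **Forces:** the readings taken after each move stayed under about 4 N, but I did not see peaks during the moves.
- **Bystanders:** the bottle and the two vials look unmoved in the final top picture; I did not measure their positions again.
- **Disagreement:** while the arm hid part of the rack, the top and wrist cameras differed by up to about 1.3° and 2 mm. I relied on the final full view of the rack from the wrist camera.

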